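# Refit the display glass on a parts counter scale

## Task

The display head of the parts counter scale has fresh mounting tape around its screen opening. Pick the replacement glass off its carton by the suction lifter that is stuck on it, lay it flush on the sloped face of the head, squared up and centred over the opening, and press it on gently with about a kilogram of push, without shifting the head's tilt or the things around it. The tape needs time to grip, so finish still gripping the lifter and pressing the glass flat against the face; do not let go.

Things in the scene. Friction and masses are not known exactly. Their poses are not given: they have to be found in the camera images.
- glass: replacement display glass, a plate 80 mm (x) by 126 mm (y) by 5 mm thick, black border, clear middle, lying flat on the carton; 0.15 to 0.25 kg with the suction lifter that is stuck firmly on its upper side. Origin: centre of its underside; z out of its upper side. A half turn about z makes no difference
- lifter (a point): point to grip on the suction lifter, 40 mm above the middle of the underside of the glass, same axes. The lifter is a black rubber cup (48 mm diameter, 5 to 17 mm above the underside of the glass) with a grey upright bar on it, 56 mm long (x), 18 mm wide (y), 17 to 53 mm above the underside: pinch it across its 18 mm
- seat (a point): centre of the seat on the scale's tilting display head: a raised frame 80 mm (x) by 128 mm (y) with dark grey foam tape, round a screen opening of 48 by 94 mm. The underside of the glass must lie on its plane. z points out of the face, towards the robot and up; x up the slope; y level, along the hinge. The face slopes 0.20 to 0.45 rad from level, differently each time
- head_edge (a point): middle of the upper edge of the display head's case, 50 mm up the slope from the seat's centre and 3 mm below its plane, same axes. The case is 100 mm (x) by 154 mm (y). Its level hinge axis runs 18 mm behind the seat's centre, between two ears 83 to 93 mm to either side; it is stiff and yields only to about 1.8 Nm
- scale: parts counter scale, fixed, 350 mm deep (x -70 to 280 mm), 280 mm wide; front deck, 56 mm high, towards the robot. Origin on the shelf below the middle of the head's hinge, which is 125 mm up. Green push button, 32 mm wide, top at 74 mm, on the deck at x -43, y -113 mm. Steel pan behind the head (x 75 to 270 mm, 250 mm wide, top at 95 mm)
- carton: flat cardboard carton under the glass, fixed, 125 mm (x) by 165 mm (y) by 18 mm high; origin at the centre of its underside
- cup: blue sorting cup on the scale's pan, 68 mm wide at the rim, 70 mm high, with four black lag bolts standing in it up to 95 mm; origin at the centre of its underside; not to be disturbed
- turnbuckle: stainless turnbuckle lying on the shelf, 190 mm long (y), 24 mm wide, 18 mm high; origin at the centre of its underside; not to be disturbed
- drawer_knob: white nylon drawer knob standing on the shelf, 34 mm diameter, 29 mm high; origin at the centre of its underside; not to be disturbed
There are look-alikes about, which are no part of the job. Leave any yellow look-alike of the glass alone.

How it is judged (in metres and radians):
On the way:
1. the glass is carried by the gripper, clear of its carton (height (world z) of glass above 0.05 m and contact force between the fingers and glass above 1 N and contact force between glass and scale below 0.1 N), for 0.2 s.
At the end, for the whole second after the job is handed in: The glass lies flush on the seat (2 degrees, 2.5 mm), centred within 10 mm each way and square within 0.1 rad, at rest, gripped by the lifter's bar (TCP within 28 mm of its grip point) and pressed on with 3 to 25 N; the head's edge has moved under 6 mm and the cup, turnbuckle and knob under 20 mm (angle between the z axis of glass and the z axis of seat, either way round below 0.035 rad and angle between the y axis of glass and the y axis of seat, either way round below 0.1 rad and z of glass in the frame of seat between -0.0025 and 0.0025 m and x of glass in the frame of seat between -0.01 and 0.01 m and y of glass in the frame of seat between -0.01 and 0.01 m and contact force between glass and scale between 3 and 25 N and contact force between the fingers and glass above 2 N and distance between the grasp point and lifter below 0.028 m and linear speed of glass below 0.02 m/s and distance of head_edge from where it was at the start of the episode below 0.006 m and distance of each of cup, turnbuckle, drawer_knob from where it was at the start of the episode below 0.02 m); the arm keeps its last pose, push and grip.
It fails at once if the glass is pressed on the scale with more than 60 N (contact force between glass and scale above 60 N).
It fails at once if the display head is pushed out of its tilt by more than 8 mm at its edge (distance of head_edge from where it was at the start of the episode above 0.008 m).
It fails at once if a bystander is pushed more than 30 mm (distance of any of cup, turnbuckle, drawer_knob from where it was at the start of the episode above 0.03 m).
It also fails if it takes over 45 s, if anything falls off the work surface, if the arm or the gripper's body presses on something with over 40 N, if the wrist force passes 120 N, or if a joint passes its speed limit or range.

## Robot

A 6-joint arm with a two-finger parallel gripper is mounted at the origin on the work surface. World frame = base frame: x ahead of the robot, y to its left, z up, the work surface at z = 0. Lengths are in m, angles in degrees, forces in N, time in s.
With the tool pointing down it reaches from about 0.375 to 0.9 m from the base axis. Payload 3.1 kg.
Tool frame: the origin (TCP) lies between the finger pads, 19 mm behind the fingertips; this is the grasp point; z points along the fingers, y is the line along which they close (so a half turn about z gives the same grasp; the last joint's range is limited). The gripper opens to 87 mm and grips with 3 to 60 N. Pads are 19 mm wide; open, the fingers measure 117 mm over their backs; the gripper's body (75 mm by 190 mm) begins 51 mm behind the grasp point.
Start: joints at [-80.816, 30.224, 82.088, -0, 67.689, -10.227], TCP at [0.208, -0.589, 0.241] pointing down, gripper open.
Joint ranges: [-176.69, 176.69], [-43.24, 126.21], [12.49, 139.97], [-82, 262], [0, 151.66], [-163.58, 163.58]. Speed limits (degrees/s): [159.86, 159.86, 180, 180, 180, 180].

## Interface

Orientations are given as a 3x3 rotation matrix whose columns are the frame's x, y, z axes.
In Python, from rig import bot, imaging, finder gives the robot as it stands. The module is installed in compiled form; this text tells all that it offers.
- The arm moves only by the tool play_rows, never from a script. Its argument "motion" is a list that holds one entry, the list of rows, each a list of 6 numbers: the shift along the tool's x, y, z in m, then the turn, a rotation vector about the tool's x, y, z in degrees. In form: [[[dx, dy, dz, wx, wy, wz], ...]]. A call has 1 to 8 rows; each row is the pose to reach, as a shift and turn from the pose commanded when the call began, along the tool's axes at that moment; what a row does not reach only later rows make up. A row lasts 1/12 s, in which the tool goes at most 41.7 mm and 7.16 degrees, less where a joint would pass 70% of its speed; a pose out of reach is approached as far as the arm can. A call with a gripper value outside its range is refused whole. "fingers" is the finger opening in m, from 0 to 0.087, set as the call begins (left out, the last holds). The fingers move at their own pace and stop on an object; the grip force is fixed at half the most. Time passes only in rows, so rows that repeat a pose let the fingers close. It gives the time, the measured TCP pose, the force, the opening and the grip force at its end, in the units of the state.
- bot.read_state(): the state, without advancing time (a new reading comes with each control period).
- imaging.capture(name): name is "scene" or "top" or "wrist"; returns a dict with "frame" (384x512x3 uint8, red, green, blue), "camera_matrix" (3x3 intrinsics, pixels), "R" (3x3) and "t" (3): a world point X has camera coordinates R X + t. Camera axes: x right, y down, z forward; pixel columns grow to the right and rows downward; lengths in m; the calibration is good to about 2 mm. A picture is of the moment at which its call begins. There is no depth.
- bot.hand_in(): hands the job in; it is judged then, once.
Trained networks look in the newest picture that a camera, given by its name, has taken for a name from the list of things; names that differ only in an ending like _2 or _b are one class to them, and where a whole thing is asked for, a point or a joint stands for the part that bears it (a point fixed in the world has none). Each returns a list of dicts, best first, with "confidence" (0 to 1); they miss things now and then, are a little off and sometimes report something else, mostly with a low value. They report only what shows in the picture. A call takes as long as a camera call. They do not tell look-alikes from the thing itself.
- finder.recognise(camera, name): "at" ([x, y, z] in m, in world coordinates, good to about 4 mm: the middle of the surface that is visible of it).
- finder.outline_of(camera, name): "pixels" (384x512 bool, what is visible of it).
The state is a dict: "time_s": time; "joint_positions": joint angles; "qvel": joint speeds; "tau": joint torques, N m; "position": TCP position; "tcp_rot": TCP orientation; "force": force on the tool from outside, world axes, zero at the start; "moment": the same for the moment, N m; "opening": opening from 0.0 (shut) to 1.0 (fully open); "grasp_force": force on a finger pad.
Only numpy, scipy, OpenCV 4.12 (cv2) and the standard library are available. Lean on these libraries where they do the work, as an engineer would, in place of code of your own. Each camera call takes 0.05 s, during which the arm holds its last target. There are 200 camera calls.

## Working session

There is one attempt and no reset: what is moved stays moved. The work goes in short steps, Python scripts to look and compute and a tool call to move; the robot and the scene stay as the last step left them, time stands still between calls to the robot, and variables do not carry over. Pictures are saved under pics/ and viewed, at most 11 in all, crops included, and the job is handed in when it is done.

Besides the shell and the picture viewer there is one more tool, called after "Call:" as name([rows], argument=value, ...), one row to a line, values as JSON. play_rows: Moves the arm, as the interface text tells. Its arguments: {"type":"object","properties":{"motion":{"type":"array"},"fingers":{"type":"number"}},"required":["motion"]}

```bash
mkdir -p pics; cat > h.py <<'E'
import numpy as np, cv2
from rig import bot, imaging, finder
def P(c,X):
    X=np.atleast_2d(X); q=X@np.array(c["R"]).T+np.array(c["t"]); q=q@np.array(c["camera_matrix"]).T
    return q[:,:2]/q[:,2:]
E
python3 - <<'E'
from h import *
ims=[]
for n in("scene","top"):
    c=imaging.capture(n); ims.append(c["frame"])
    print(n,np.round(c["camera_matrix"],1).tolist(),np.round(-np.array(c["R"]).T@c["t"],3))
    for k in("glass","lifter","seat","head_edge","scale","carton","cup","turnbuckle","drawer_knob"):
        print(k,[(np.round(d["at"],3).tolist(),round(d["confidence"],2)) for d in finder.recognise(n,k)])
    cv2.imwrite(f"pics/{n}.png",cv2.resize(c["frame"][:,:,::-1],(800,600)))
s=bot.read_state();print(s)
E
```

```text
scene [[364.6, 0.0, 259.9], [0.0, 364.6, 190.7], [0.0, 0.0, 1.0]] [0.952 0.236 0.804]
glass [([0.616, -0.221, 0.022], 0.9), ([0.795, -0.28, 0.006], 0.87), ([0.399, -0.2, 0.008], 0.78), ([0.579, 0.234, 0.145], 0.6)]
lifter [([0.794, -0.282, 0.005], 0.77), ([0.394, -0.196, 0.005], 0.65), ([0.618, -0.222, 0.025], 0.64)]
seat [([0.582, 0.234, 0.148], 0.87)]
head_edge [([0.582, 0.233, 0.141], 0.72)]
scale []
carton []
cup [([0.708, 0.183, 0.148], 0.74)]
turnbuckle [([0.458, -0.004, 0.012], 0.74)]
drawer_knob [([0.583, 0.002, 0.029], 0.71)]
top [[466.5, 0.0, 263.5], [0.0, 466.5, 194.7], [0.0, 0.0, 1.0]] [0.545 0.012 1.122]
glass [([0.392, -0.198, 0.008], 0.96), ([0.789, -0.276, 0.007], 0.86), ([0.614, -0.222, 0.023], 0.6)]
lifter [([0.391, -0.199, 0.004], 0.87), ([0.608, -0.223, 0.022], 0.76), ([0.567, 0.226, 0.143], 0.56)]
seat [([0.568, 0.226, 0.145], 0.82)]
head_edge [([0.567, 0.228, 0.144], 0.95), ([0.459, -0.004, 0.008], 0.16)]
scale [([0.674, 0.223, 0.092], 0.76)]
carton [([0.602, -0.245, 0.022], 0.87)]
cup [([0.566, 0.226, 0.144], 0.65), ([0.711, 0.184, 0.142], 0.62)]
turnbuckle [([
[... 168 characters left out ...]
.79265840e-04,
        6.76880312e+01, -1.02260569e+01]), 'qvel': array([ 0.04984298,  0.08081004,  0.0383751 ,  0.05012885, -0.00478883,
        0.06091802]), 'tau': array([ 3.46463403e-04, -4.40024829e+01, -1.76989889e+01,  6.32987078e-02,
        5.03749691e-02, -2.41579710e-05]), 'position': array([ 0.20773876, -0.58943405,  0.24122791]), 'tcp_rot': array([[ 9.43168181e-01,  3.32315787e-01,  5.82183806e-06],
       [ 3.32315787e-01, -9.43168180e-01,  3.27108291e-05],
       [ 1.63612973e-05, -2.89171244e-05, -9.99999999e-01]]), 'force': array([0.21676596, 0.27007817, 0.48768856]), 'moment': array([ 0.03043017,  0.0033143 , -0.02083203]), 'grasp_force': 0.0, 'opening': 1.0014149047563081}
```

View pics/scene.png

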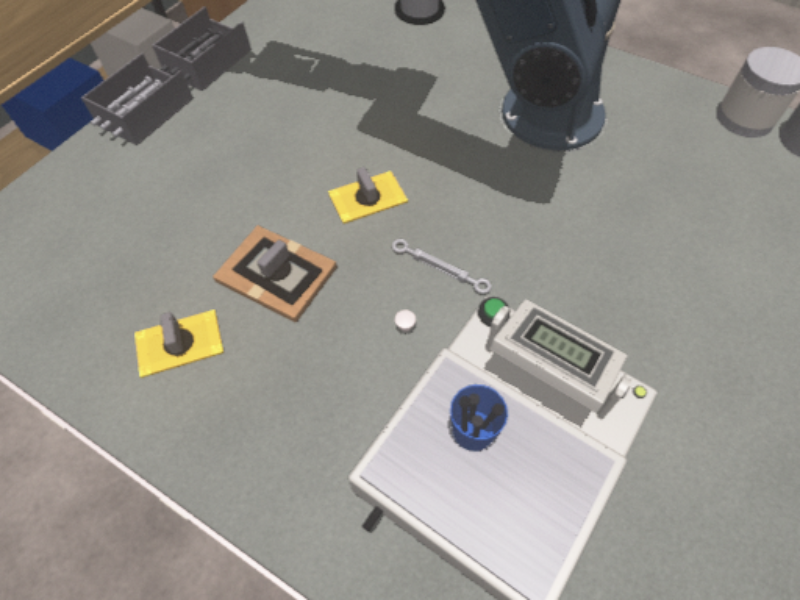

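View pics/top.png

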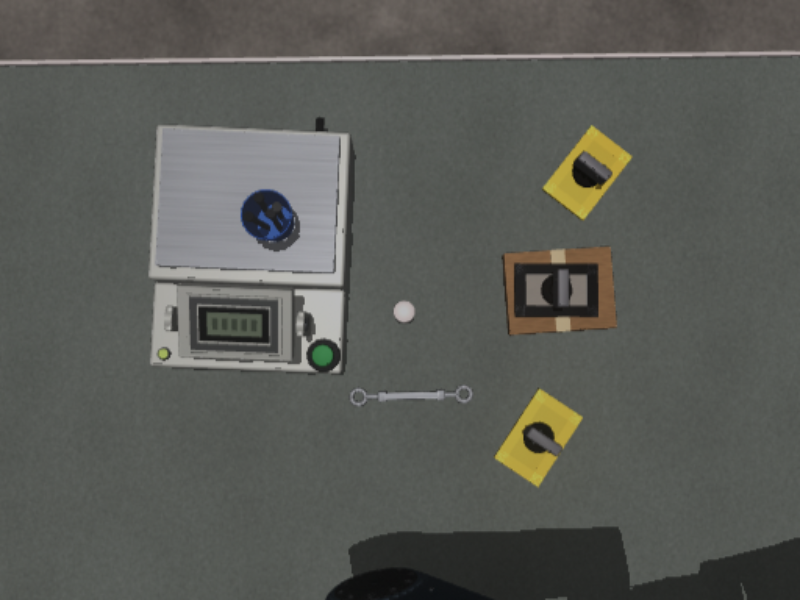

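The real glass lies on the brown carton, at about (556,290) in the top picture. The yellow plates are decoys. The seat is at about (238,323), with the green button at (322,355) and the cup at (268,215). I'll move the wrist camera over the glass for a close look.

Call:
play_rows([
  [[0.032,-0.013,0,0,0,1.2],[0.066,-0.028,0,0,0,2.5],[0.104,-0.044,0,0,0,4],[0.142,-0.06,0,0,0,6],[0.18,-0.076,0,0,0,8],[0.218,-0.092,0,0,0,10],[0.256,-0.108,0,0,0,12],[0.294,-0.124,0,0,0,14]],
], fingers=0.087)

```text
time_s: 1.67
position: [0.4451, -0.3733, 0.2415]
tcp_rot: [[0.996, 0.092, 0.0], [0.092, -0.996, -0.0], [0.0, 0.0, -1.0]]
force: [-0.1, -1.5, 0.5]
opening: 0.997
grasp_force: 0.0
```

```bash
python3 - <<'E'
from h import *
s=bot.read_state();print(s["position"],s["tcp_rot"])
R=np.array(s["tcp_rot"])
T=np.array([.612,-.222,.25]);print("shift in tool",R.T@(T-s["position"]),"ang",np.degrees(np.arctan2(R[1,0],R[0,0])))
c=imaging.capture("wrist");print(np.round(c["camera_matrix"],1).tolist())
C=-np.array(c["R"]).T@c["t"];print("cam in tool",R.T@(C-s["position"]),"cam axes in tool",np.round(np.array(c["R"])@R,3))
E
```

```text
[ 0.44509312 -0.37328588  0.24145688] [[ 9.95722487e-01  9.23940238e-02  2.70200790e-04]
 [ 9.23941011e-02 -9.95722475e-01 -2.88874725e-04]
 [ 2.42354701e-04  3.12604019e-04 -9.99999922e-01]]
shift in tool [ 0.18017292 -0.13521488 -0.00854172] ang 5.30135317435618
[[285.8, 0.0, 255.3], [0.0, 285.8, 197.5], [0.0, 0.0, 1.0]]
cam in tool [ 0.07246988 -0.00084311 -0.14275108] cam axes in tool [[-0.     1.    -0.001]
 [-0.964 -0.001 -0.265]
 [-0.265  0.     0.964]]
```

Call:
play_rows([
  [[0.025,-0.019,0,0,0,1],[0.05,-0.038,0,0,0,2],[0.08,-0.06,0,0,0,3],[0.11,-0.083,0,0,0,4],[0.14,-0.105,0,0,0,5],[0.17,-0.128,0,0,0,5.3],[0.18,-0.135,0,0,0,5.3],[0.18,-0.135,0,0,0,5.3]],
])

```text
time_s: 2.38
position: [0.6124, -0.221, 0.2411]
tcp_rot: [[1.0, 0.007, 0.001], [0.007, -1.0, 0.0], [0.001, -0.0, -1.0]]
force: [0.5, 0.1, -0.5]
opening: 1.003
grasp_force: 0.0
```

```bash
python3 - <<'E'
from h import *
import pickle
s=bot.read_state();print(s["position"])
c=imaging.capture("wrist");pickle.dump(c,open("wg.pkl","wb"))
m=finder.outline_of("wrist","glass");k=finder.outline_of("wrist","lifter")
im=c["frame"].copy()
for d,col in((m,(255,0,0)),(k,(0,255,0))):
    print([(round(x["confidence"],2),int(x["pixels"].sum())) for x in d])
    if d:
        cs,_=cv2.findContours(np.uint8(d[0]["pixels"]),0,2);cv2.drawContours(im,cs,-1,col,1)
print([ (d["at"],d["confidence"]) for d in finder.recognise("wrist","lifter")],[ (d["at"],d["confidence"]) for d in finder.recognise("wrist","glass")])
cv2.imwrite("pics/wg.png",cv2.resize(im[:,:,::-1],(800,600)))
E
```

```text
[ 0.61236152 -0.2209709   0.24110562]
[(0.89, 1378), (0.61, 6100)]
[(0.68, 1391), (0.61, 6095), (0.57, 6061)]
[([0.6137, -0.2286, 0.0232], 0.78), ([0.7786, -0.2811, 0.0052], 0.73), ([0.4205, -0.2103, 0.0055], 0.56)] [([0.7826, -0.2758, 0.0077], 0.84), ([0.6159, -0.2256, 0.0197], 0.67), ([0.4221, -0.2097, 0.0041], 0.67)]
```

View pics/wg.png

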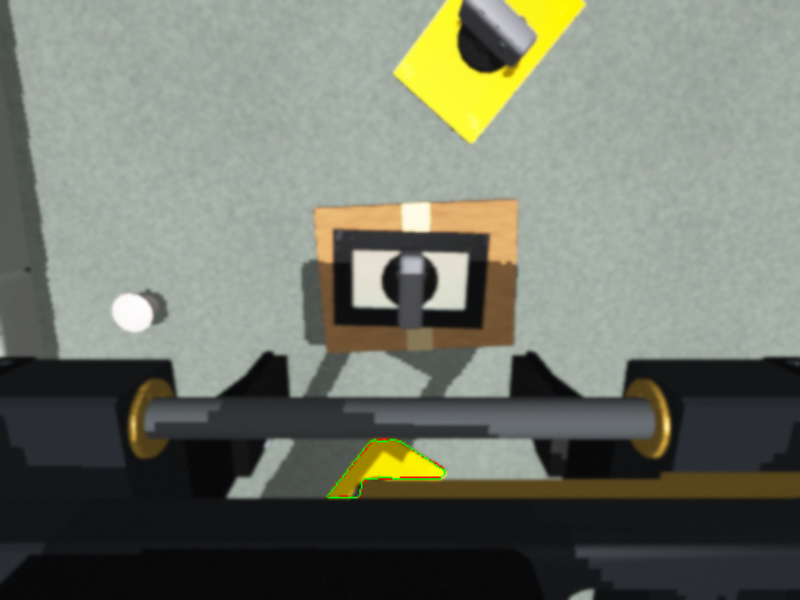

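The glass plate has its corners at about (334,229), (490,235), (483,328) and (334,325), with the lifter bar at (411,290). I'll fit its pose from the corners, using the known height.

```bash
cat >> h.py <<'E'
from scipy.optimize import least_squares
def subpix(im,p,w=4):
    g=cv2.cvtColor(im,cv2.COLOR_RGB2GRAY); q=np.float32(p).reshape(-1,1,2).copy()
    return cv2.cornerSubPix(g,q,(w,w),(-1,-1),(3,50,.01)).reshape(-1,2)
def Rz(a): return np.array([[np.cos(a),-np.sin(a),0],[np.sin(a),np.cos(a),0],[0,0,1]])
E
python3 - <<'E'
from h import *
import pickle
c=pickle.load(open("wg.pkl","rb"))
p=np.array([(334,229),(490,235),(483,328),(334,325)])*.64
q=subpix(c["frame"],p);print(q-p)
L=np.array([(40,63,0),(40,-63,0),(-40,-63,0),(-40,63,0)])/1e3
for pp in(p,q):
    f=lambda v:(P(c,L@Rz(v[2]).T+[v[0],v[1],.023])-pp).ravel()
    r=least_squares(f,[.61,-.22,0]);print(r.x[:2],np.degrees(r.x[2]),np.round(r.fun,1))
x=r.x
print("bar top px*1.5625",P(c,np.array([[.028,0,.053],[-.028,0,.053]])@Rz(x[2]).T+[x[0],x[1],.018])/.64)
E
```

```text
[[-1.13135315 -0.43167358]
 [-0.79598389 -1.33008423]
 [-1.08185303  0.16143616]
 [-0.25354553 -0.62359619]]
[ 0.60969076 -0.22965834] -1.3713647867617196 [-0.4  0.2  0.5 -0.6 -0.2  0.7  0.1 -0.1]
[ 0.61042526 -0.22859444] -1.2570220449731626 [-0.2  0.1  0.4  0.   0.2 -0.1 -0.4  0. ]
bar top px*1.5625 [[411.90777342 254.49023301]
 [409.16903601 330.23849747]]
```

Call:
play_rows([
  [[-0.01,-0.02,-0.01,0,0,0],[-0.02,-0.05,-0.02,0,0,0],[-0.03,-0.09,-0.03,0,0,0],[-0.04,-0.13,-0.04,0,0,0],[-0.05,-0.17,-0.05,0,0,0],[-0.06,-0.21,-0.06,0,0,0],[-0.07,-0.25,-0.06,0,0,0],[-0.08,-0.285,-0.06,0,0,0]],
])

```text
time_s: 3.3
position: [0.5291, 0.0618, 0.3025]
tcp_rot: [[1.0, -0.001, 0.002], [-0.001, -1.0, -0.0], [0.002, 0.0, -1.0]]
force: [1.2, 1.2, 0.6]
opening: 0.998
grasp_force: 0.0
```

Call:
play_rows([
  [[0,-0.04,0,0,0,0],[0,-0.08,0,0,0,0],[0,-0.11,0,0,0,0],[0,-0.14,0,0,0,0],[0,-0.155,0,0,0,0],[0,-0.16,0,0,0,0],[0,-0.16,0,0,0,0]],
])

```text
time_s: 3.88
position: [0.5293, 0.2212, 0.3013]
tcp_rot: [[1.0, 0.002, 0.0], [0.002, -1.0, -0.0], [0.0, 0.0, -1.0]]
force: [0.7, -0.7, 0.2]
opening: 0.997
grasp_force: 0.0
```

```bash
python3 - <<'E'
from h import *
import pickle
s=bot.read_state();print(s["position"])
c=imaging.capture("wrist");pickle.dump(c,open("wh.pkl","wb"))
im=c["frame"]
print([ (k,d["at"],d["confidence"]) for k in("seat","head_edge") for d in finder.recognise("wrist",k)])
cv2.imwrite("pics/wh.png",cv2.resize(im[:,:,::-1],(800,600)))
E
```

```text
[0.52931329 0.22119886 0.30128722]
[('seat', [0.5743, 0.2281, 0.14], 0.81), ('head_edge', [0.5714, 0.2315, 0.1424], 0.93)]
```

View pics/wh.png

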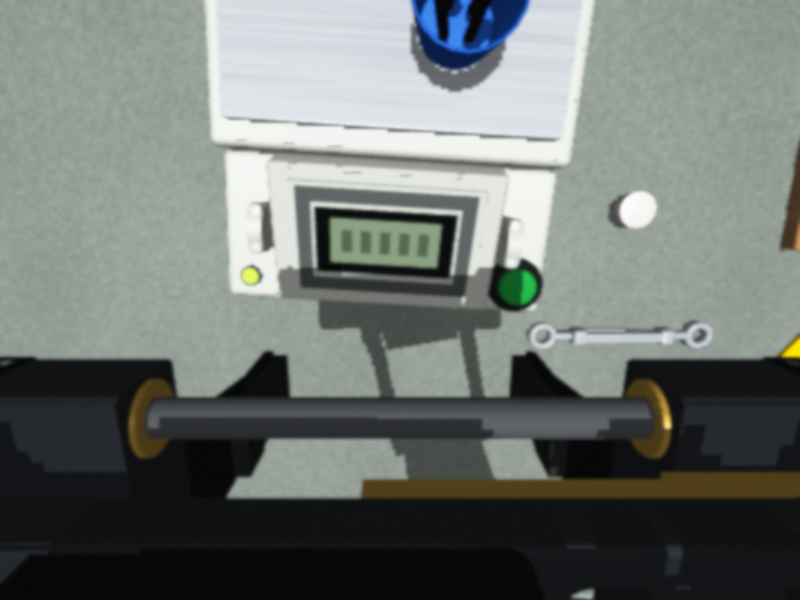

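The display head fills the middle of this picture. The tape's corners are near (295,186), (478,198), (463,294) and (303,288), and its lower part is in shadow. I'll zoom in to get accurate corners.

```bash
python3 - <<'E'
from h import *
import pickle
c=pickle.load(open("wh.pkl","rb"))
# crop x 165..335, y 90..205
im=np.float32(c["frame"][92:202,165:335,::-1]);im=255*(im/255)**.6
cv2.imwrite("pics/whc.png",np.uint8(cv2.resize(im,None,fx=4.7,fy=4.7,interpolation=cv2.INTER_CUBIC).clip(0,255)))
E
```

```text
(no output)
```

View pics/whc.png

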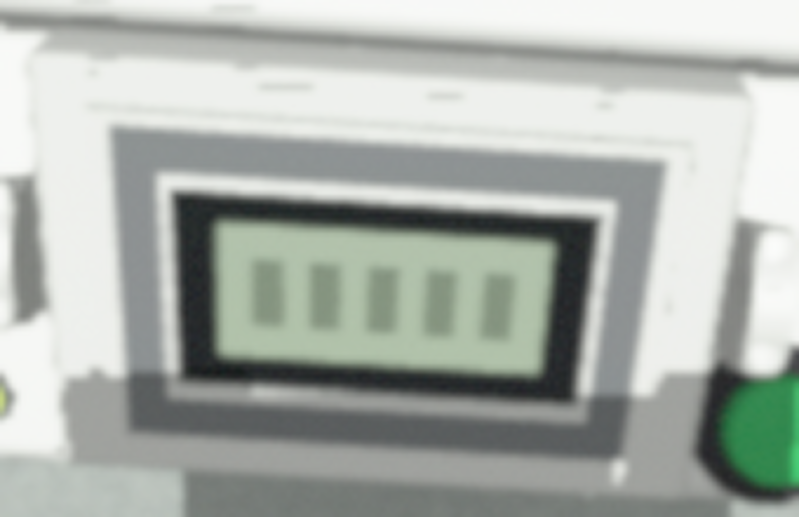

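```bash
cat >> h.py <<'E'
def seatR(yaw,t): # columns x up-slope, y level, z out of face (towards robot, up)
    return Rz(yaw)@np.array([[np.cos(t),0,-np.sin(t)],[0,1,0],[np.sin(t),0,np.cos(t)]])
def seatX(v,L):
    R=seatR(v[2],v[3]); return (np.array([v[0],v[1],.125])+.018*R[:,2])+np.atleast_2d(L)@R.T
E
cat > fit.py <<'E'
from h import *
import pickle
c=pickle.load(open("wh.pkl","rb"))
op=[(.024,.047,0),(.024,-.047,0),(-.024,-.047,0),(-.024,.047,0)]
fr=[(.04,.064,0),(.04,-.064,0)]
ca=[(.05,.077,-.003),(.05,-.077,-.003),(-.05,.077,-.003)]
pop=[(175,193),(598,217),(574,403),(183,378)]; pfr=[(88,104),(692,144)]; pca=[(33,52),(748,97),(68,458)]
to=lambda p:(np.array(p)+.5)/4.7-.5+[165,92]
for n,L,p in(("open",op,pop),("open+fr",op+fr,pop+pfr),("case+fr",ca+fr,pca+pfr),("all",op+fr+ca,pop+pfr+pca)):
    f=lambda v:(P(c,seatX(v,L))-to(p)).ravel()
    r=least_squares(f,[.57,.226,0,.3],loss="soft_l1");v=r.x
    print(n,np.round(v,4),"seat",np.round(seatX(v,[0,0,0])[0],4),np.round(f(v),1))
E
python3 fit.py
```

```text
open [ 0.5712  0.2313 -0.057   0.4156] seat [0.5639 0.2317 0.1415] [-1.9 -0.2  1.7  0.3  0.8 -0.2 -0.7  0.2]
open+fr [ 0.5706  0.2312 -0.061   0.3457] seat [0.5645 0.2316 0.1419] [-1.5 -1.6  1.8 -0.7  1.   0.4 -1.   0.5 -1.4  0.5  1.4  0.6]
case+fr [ 0.5698  0.2305 -0.059   0.3116] seat [0.5643 0.2309 0.1421] [-2.5 -0.8  4.5 -0.1 -0.7  1.1 -0.5  0.3  1.9  0.1]
all [ 0.5704  0.2309 -0.0581  0.3407] seat [0.5644 0.2312 0.142 ] [-1.2 -1.5  2.1 -0.8  1.4  0.4 -0.7  0.7 -1.2  0.7  1.6  0.4 -3.3 -0.4
  4.4  0.1 -0.6  0.4]
```

```bash
cat > fit2.py <<'E'
from h import *
import pickle
from scipy.ndimage import map_coordinates
def rect(a,b,z):return np.array([(a,b,z),(a,-b,z),(-a,-b,z),(-a,b,z)])
def edgept(g,p,n,w):
    s=np.arange(-w,w+.01,.25); 
    pr=map_coordinates(g,[p[1]+s*n[1],p[0]+s*n[0]],order=1); d=np.gradient(pr)
    i=np.argmax(abs(d)); return s[i],abs(d[i])
def fit(views,rects,v,free,w=3,it=6):
    # v: hx,hy,yaw,tilt,dz ; rects: list (a,b,z,edges)
    v=np.array(v,float)
    gs=[cv2.GaussianBlur(cv2.cvtColor(c["frame"],cv2.COLOR_RGB2GRAY),(0,0),.7).astype(float) for c in views]
    X=lambda v,L:seatX(v,L)+[0,0,v[4]]
    for k in range(it):
        obs=[]
        for c,g in zip(views,gs):
            for a,b,z,E in rects:
                K=rect(a,b,z)
                for e in E:
                    p,q=K[e],K[(e+1)%4]
                    L=p+np.linspace(.1,.9,25)[:,None]*(q-p); u=P(c,X(v,L)); t=u[-1]-u[0]; n=np.array([-t[1],t[0]])/np.hypot(*t)
                    r=[edgept(g,x,n,w) for x in u]
                    for l,x,(s,m) in zip(L,u,r):
                        if m>1.5 and abs(s)<w-.3: obs.append((c,l,x+s*n,n,(id(c),a,e)))
        def f(y):
            z=v.copy();z[free]=y; out=np.empty(len(obs)); 
            for ci in views:
                ix=[i for i,o in enumerate(obs) if o[0] is ci]
                if ix: out[ix]=((P(ci,X(z,np.array([obs[i][1] for i in ix])))-[obs[i][2] for i in ix])*[obs[i][3] for i in ix]).sum(1)
            return out
        r=least_squares(f,v[free],loss="soft_l1",f_scale=.5);v[free]=r.x
    out=f(v[free]);ks=sorted({o[4][1:] for o in obs})
    print(np.round(v,4),"seat",np.round(X(v,[[0,0,0]])[0],4),"n",len(obs),"med",np.round(np.median(abs(out)),2),
      {k:round(float(np.median([x for x,o in zip(out,obs) if o[4][1:]==k])),2) for k in ks})
    return v
E
cat > run.py <<'E'
from fit2 import *
import sys
c=pickle.load(open("wh.pkl","rb"))
A=(0,1,2,3)
v0=[.5704,.2309,-.058,.34,-.005]
for nm,R in(("open",[(.024,.047,0,A)]),("case",[(.05,.077,-.003,A)]),("both",[(.024,.047,0,A),(.05,.077,-.003,A)])):
  for fr in([0,1,2,3,4],):
    print(nm);fit([c],R,v0,fr,w=4)
  v0z=v0[:];v0z[4]=0;fit([c],R,v0z,[0,1,2,3],w=4)
E
python3 run.py
```

```text
open
[ 0.5693  0.2317 -0.0625  0.3403 -0.006 ] seat [0.5633 0.2321 0.1359] n 100 med 0.24 {(0.024, 0): -0.02, (0.024, 1): -0.0, (0.024, 2): 0.01, (0.024, 3): 0.03}
[ 0.5706  0.2315 -0.0639  0.3818  0.    ] seat [0.564  0.232  0.1417] n 100 med 0.49 {(0.024, 0): -0.02, (0.024, 1): -0.77, (0.024, 2): -0.0, (0.024, 3): -0.98}
case
[ 0.5695  0.2315 -0.0562  0.3024 -0.0038] seat [0.5642 0.2318 0.1384] n 98 med 0.26 {(0.05, 0): 0.04, (0.05, 1): -0.01, (0.05, 2): 0.11, (0.05, 3): 0.05}
[ 0.57    0.2313 -0.0556  0.3222  0.    ] seat [0.5643 0.2316 0.1421] n 97 med 0.55 {(0.05, 0): -0.12, (0.05, 1): -0.95, (0.05, 2): -0.06, (0.05, 3): -0.79}
both
[ 0.5692  0.2316 -0.0579  0.3083 -0.0043] seat [0.5638 0.2319 0.1379] n 198 med 0.47 {(0.024, 0): -0.76, (0.024, 1): -0.5, (0.024, 2): -0.27, (0.024, 3): -0.25, (0.05, 0): 0.49, (0.05, 1): 0.23, (0.05, 2): -0.02, (0.05, 3): -0.01}
[ 0.5701  0.2315 -0.0598  0.3346  0.    ] seat [0.5642 0.2319 0.142 ] n 197 med 0.71 {(0.024, 0): -0.76, (0.024, 1): -0.97, (0.024, 2): -0.24, (0.024, 3): -0.78, (0.05, 0): 0.45, (0.05, 1): -0.73, (0.05, 2): 0.24, (0.05, 3): -1.03}
```

```bash
cat > run2.py <<'E'
from fit2 import *
c=pickle.load(open("wh.pkl","rb"))
try: st=pickle.load(open("st.pkl","rb"))
except Exception:
    st=[imaging.capture("scene"),imaging.capture("top")];pickle.dump(st,open("st.pkl","wb"))
A=(0,1,2,3)
v0=[.5704,.2309,-.058,.32,-.003]
O=(.024,.047,0,A);C=(.05,.077,-.003,A)
for nm,V in(("scene",[st[0]]),("top",[st[1]]),("s+t",st),("all",st+[c])):
  for R in([O],[C],[O,C]):
    print(nm,len(R));fit(V,R,v0,[0,1,2,3] if len(V)==1 else [0,1,2,3,4],w=3)
E
python3 run2.py
python3 - <<'E'
from h import *
import pickle
st=pickle.load(open("st.pkl","rb"))
o=[]
for c,(x,y) in zip(st,((355,215),(152,207))):
    im=c["frame"][y-50:y+50,x-65:x+65,::-1].copy();o.append(cv2.resize(im,None,fx=5.8,fy=5.8,interpolation=cv2.INTER_CUBIC)[:300*2])
# side by side at reduced scale
o=[cv2.resize(i,(400,308)) for i in o]
cv2.imwrite("pics/st.png",np.hstack(o))
E
```

```text
scene 1
[ 0.5737  0.2304 -0.0561  0.4778 -0.003 ] seat [0.5655 0.2309 0.138 ] n 100 med 0.24 {(0.024, 0): -0.01, (0.024, 1): -0.26, (0.024, 2): 0.01, (0.024, 3): -0.24}
scene 1
[ 0.5725  0.2311 -0.0571  0.3474 -0.003 ] seat [0.5664 0.2314 0.1389] n 87 med 0.22 {(0.05, 0): 0.03, (0.05, 1): 0.2, (0.05, 2): 0.02, (0.05, 3): 0.55}
scene 2
[ 0.5727  0.2307 -0.0506  0.3631 -0.003 ] seat [0.5664 0.231  0.1388] n 182 med 0.48 {(0.024, 0): -1.24, (0.024, 1): -0.26, (0.024, 2): -1.0, (0.024, 3): -0.23, (0.05, 0): 0.27, (0.05, 1): -0.02, (0.05, 2): 0.26, (0.05, 3): 0.0}
top 1
[ 0.5713  0.233  -0.0657  0.389  -0.003 ] seat [0.5645 0.2334 0.1387] n 63 med 0.23 {(0.024, 0): -0.03, (0.024, 1): 0.51, (0.024, 2): -0.23, (0.024, 3): 0.0}
top 1
[ 0.5784  0.231  -0.0557  0.5503 -0.003 ] seat [0.569  0.2315 0.1373] n 55 med 0.27 {(0.05, 0): -0.01, (0.05, 1): -0.29, (0.05, 2): 0.05, (0.05, 3): -1.95}
top 2
[ 0.5705  0.2327 -0.0567  0.3273 -0.003 ] seat [0.5647 0.233  0.139 ] n 114 med 0.31 {(0.024, 0): -0.48, (0.024, 1): -0.31, (0.024, 2): -0.24, (0.024, 3): 0.31, (0.05, 0): 0.26, (0.05, 1): 0.2, (0.05, 3
[... 430 characters left out ...]
.024, 0): -0.87, (0.024, 1): -0.01, (0.024, 2): -1.01, (0.024, 3): -0.48, (0.05, 0): 0.49, (0.05, 1): 0.0, (0.05, 2): 0.22, (0.05, 3): -0.23}
all 1
[ 0.5706  0.2315 -0.0592  0.3933 -0.0042] seat [0.5637 0.2319 0.1374] n 262 med 0.44 {(0.024, 0): 0.0, (0.024, 1): -0.01, (0.024, 2): -0.47, (0.024, 3): -0.26}
all 1
[ 0.5697  0.2314 -0.055   0.3046 -0.0041] seat [0.5643 0.2317 0.1381] n 243 med 0.48 {(0.05, 0): 0.02, (0.05, 1): 0.24, (0.05, 2): 0.06, (0.05, 3): 0.06}
all 2
[ 0.5697  0.2315 -0.0552  0.3223 -0.0044] seat [0.564  0.2318 0.1377] n 504 med 0.5 {(0.024, 0): -0.75, (0.024, 1): -0.13, (0.024, 2): -0.75, (0.024, 3): -0.24, (0.05, 0): 0.5, (0.05, 1): 0.25, (0.05, 2): 0.12, (0.05, 3): 0.0}
```

View pics/st.png

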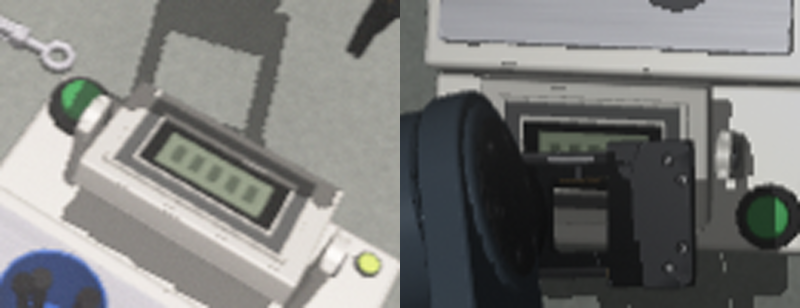

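The position and yaw agree between views, but the tilt is uncertain at 0.30–0.36. I'll take a second wrist view from the front with the tool tilted.

Call:
play_rows([
  [[-0.01,0,0.01,0,4,0],[-0.03,0,0.02,0,9,0],[-0.05,0,0.04,0,14,0],[-0.07,0,0.05,0,20,0],[-0.085,0,0.065,0,25,0],[-0.1,0,0.08,0,30,0],[-0.1,0,0.08,0,30,0],[-0.1,0,0.08,0,30,0]],
])

```text
time_s: 4.8
position: [0.4246, 0.2194, 0.2187]
tcp_rot: [[0.869, 0.003, 0.494], [0.004, -1.0, -0.002], [0.494, 0.004, -0.869]]
force: [-0.4, -0.7, -0.7]
opening: 0.999
grasp_force: 0.0
```

```bash
python3 - <<'E'
from h import *
import pickle
s=bot.read_state();print(s["position"],s["tcp_rot"])
c=imaging.capture("wrist");pickle.dump(c,open("wh2.pkl","wb"))
u=P(c,seatX([.57,.2315,-.057,.33],[(.05,.077,-.003),(.05,-.077,-.003),(-.05,-.077,-.003),(-.05,.077,-.003)])-[0,0,.003]);print(u)
a=(u.min(0)-10).astype(int).clip(0);b=(u.max(0)+10).astype(int)
im=np.float32(c["frame"][a[1]:b[1],a[0]:b[0],::-1]);im=255*(im/255)**.6;k=min(800/im.shape[1],600/im.shape[0])
cv2.imwrite("pics/wh2.png",np.uint8(cv2.resize(im,None,fx=k,fy=k,interpolation=cv2.INTER_CUBIC).clip(0,255)))
print(a,b,k)
E
cat > run3.py <<'E'
from fit2 import *
c=pickle.load(open("wh.pkl","rb"));c2=pickle.load(open("wh2.pkl","rb"));st=pickle.load(open("st.pkl","rb"))
A=(0,1,2,3)
v0=[.5700,.2312,-.057,.33,-.003]
for nm,V in(("w2",[c2]),("w1+w2",[c,c2]),("w1+w2+s",[c,c2,st[0]])):
  for b in(0,-.003,-.006):
    print(nm,"open z",b);fit(V,[(.024,.047,b,A)],v0,[0,1,2,3,4],w=3)
  print("case");fit(V,[(.05,.077,-.003,(0,1,3))],v0,[0,1,2,3,4],w=4);fit(V,[(.05,.077,-.003,A)],v0,[0,1,2,3,4],w=4)
E
python3 run3.py
```

```text
[0.42463437 0.21940772 0.21874387] [[ 0.86948189  0.00281304  0.4939568 ]
 [ 0.00429804 -0.99998901 -0.00187072]
 [ 0.49394611  0.0037496  -0.86948443]]
[[164.10691732  49.78631853]
 [328.36506664  58.56140894]
 [320.20239075 166.19702828]
 [160.85298481 157.04719668]]
[150  39] [338 176] 4.25531914893617
w2 open z 0
[ 0.5705  0.2318 -0.0572  0.257  -0.0045] seat [0.5659 0.232  0.1379] n 100 med 0.23 {(0.024, 0): -0.03, (0.024, 1): 0.01, (0.024, 2): -0.0, (0.024, 3): 0.03}
w2 open z -0.003
[ 0.5697  0.2319 -0.0576  0.2531 -0.0016] seat [0.5652 0.2321 0.1408] n 100 med 0.23 {(0.024, 0): 0.01, (0.024, 1): 0.01, (0.024, 2): -0.0, (0.024, 3): 0.01}
w2 open z -0.006
[ 0.5689  0.2319 -0.0574  0.2556  0.0013] seat [0.5644 0.2321 0.1438] n 100 med 0.25 {(0.024, 0): -0.0, (0.024, 1): 0.02, (0.024, 2): -0.03, (0.024, 3): 0.0}
case
[ 0.5706  0.2316 -0.0568  0.2679 -0.0048] seat [0.5659 0.2319 0.1375] n 75 med 0.28 {(0.05, 0): 0.01, (0.05, 1): 0.04, (0.05, 3): -0.02}
[ 0.5708  0.2316 -0.0568  0.2611 -0.0048] seat [0.5661 0.2319 0.1376] n 100 med 0.26 {(0.05, 0): -0.02, (0.05, 1): -0.0, (0.05, 2)
[... 1039 characters left out ...]
74, (0.024, 3): -0.5}
w1+w2+s open z -0.003
[ 5.697e-01  2.316e-01 -6.070e-02  3.821e-01  1.000e-04] seat [0.563  0.232  0.1418] n 300 med 0.49 {(0.024, 0): -0.24, (0.024, 1): -0.25, (0.024, 2): -1.75, (0.024, 3): -0.51}
w1+w2+s open z -0.006
[ 0.5711  0.2316 -0.0596  0.4978  0.0017] seat [0.5625 0.2321 0.1425] n 287 med 0.5 {(0.024, 0): -0.25, (0.024, 1): 0.01, (0.024, 2): -1.22, (0.024, 3): -0.25}
case
[ 0.5696  0.2315 -0.0563  0.3012 -0.004 ] seat [0.5642 0.2318 0.1381] n 216 med 0.28 {(0.05, 0): 0.0, (0.05, 1): -0.0, (0.05, 3): -0.01}
[ 0.5697  0.2315 -0.0563  0.2981 -0.0039] seat [0.5645 0.2318 0.1383] n 292 med 0.45 {(0.05, 0): -0.25, (0.05, 1): -0.02, (0.05, 2): -1.29, (0.05, 3): 0.0}
```

View pics/wh2.png

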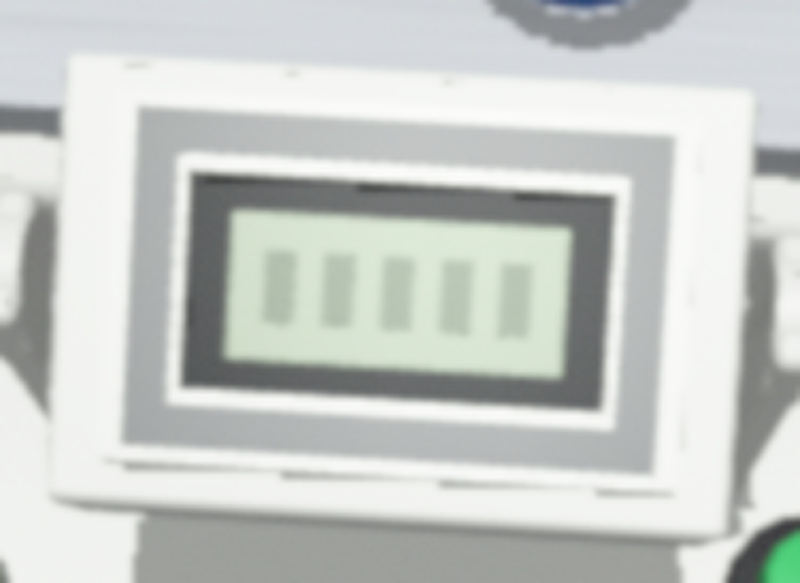

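This front view shows the tape rectangle clearly, with corners at about (138,108), (678,135), (655,473) and (122,443) in the crop. The case has its top corners at (70,55) and (752,93). I'll fit case and tape together, leaving the tape size and a wrist camera offset free.

```bash
cat > run4.py <<'E'
from fit2 import *
V=[pickle.load(open(n,"rb")) for n in("wh.pkl","wh2.pkl")]
g=[cv2.GaussianBlur(cv2.cvtColor(c["frame"],cv2.COLOR_RGB2GRAY),(0,0),.7).astype(float) for c in V]
rs=seatR
def proj(y,c,L,wc):
    cc=dict(c);cc["t"]=np.array(c["t"])+wc*y[4:7]; return P(cc,seatX(y,L))
S0=rect(1,1,0)
def run(use,zfree=0,case_edges=(0,1,3)):
    y=np.array([.57,.2315,-.057,.31,0,0,.004,.0365,.0605,.024,.047,0.])
    # sizes: tape a,b ; open a,b ; open depth
    def pts(y,o):
        k,e,s=o; a,b,z={"case":(.05,.077,-.003),"tape":(y[7],y[8],0),"open":(y[9],y[10],y[11])}[k]
        p,q=S0[e],S0[(e+1)%4]; l=p+s[:,None]*(q-p); return l*[a,b,0]+[0,0,z]
    s=np.linspace(.08,.92,25)
    for it in range(8):
        obs=[]
        for c,gi in zip(V,g):
            for k in use:
                for e in(case_edges if k=="case" else range(4)):
                    u=proj(y,c,pts(y,(k,e,s)),1);t=u[-1]-u[0];n=np.array([-t[1],t[0]])/np.hypot(*t)
                    r=np.array([edgept(gi,x,n,3.5 if it<3 else 2) for x in u]);ok=(r[:,1]>1.5)
                    obs.append((c,k,e,s[ok],u[ok]+r[ok,:1]*n,n))
        def f(y):
            o=[((proj(y,c,pts(y,(k,e,ss)),1)-q)@n) for c,k,e,ss,q,n in obs]
            return np.concatenate(o+[y[4:7]/.003*2,(y[7:12]-[.0365,.0605,.024,.047,0])/.003])
        r=least_squares(f,y,loss="soft_l1",f_scale=.4);y=r.x
    print(use,case_edges,np.round(y,4),"seat",np.round(seatX(y,[0,0,0])[0],4),"rms med",round(np.median(abs(r.fun)),3))
    print("   ",[(k[0],e,round(float(np.median((proj(y,c,pts(y,(k,e,ss)),1)-q)@n)),2)) for c,k,e,ss,q,n in obs])
run(["case"]);run(["tape"]);run(["tape","open"]);run(["case","tape"]);run(["case","tape","open"])
E
python3 run4.py
```

```text
['case'] (0, 1, 3) [ 0.5712  0.2316 -0.0561  0.2638 -0.      0.0016  0.0043  0.0365  0.0605
  0.024   0.047   0.    ] seat [0.5665 0.2319 0.1424] rms med 0.257
    [('c', 0, 0.19), ('c', 1, 0.03), ('c', 3, -0.03), ('c', 0, -0.24), ('c', 1, -0.0), ('c', 3, 0.15)]
['tape'] (0, 1, 3) [ 5.691e-01  2.317e-01 -5.840e-02  2.783e-01 -0.000e+00  5.000e-04
  1.300e-03  3.690e-02  5.880e-02  2.400e-02  4.700e-02  0.000e+00] seat [0.5642 0.232  0.1423] rms med 0.245
    [('t', 0, 0.01), ('t', 1, -0.0), ('t', 2, -0.01), ('t', 3, -0.0), ('t', 0, -0.01), ('t', 1, -0.01), ('t', 2, 0.04), ('t', 3, 0.02)]
['tape', 'open'] (0, 1, 3) [ 5.687e-01  2.317e-01 -5.880e-02  2.858e-01 -0.000e+00 -2.000e-04
  1.600e-03  3.690e-02  5.890e-02  2.340e-02  4.650e-02 -8.000e-04] seat [0.5636 0.232  0.1423] rms med 0.247
    [('t', 0, 0.25), ('t', 1, -0.01), ('t', 2, 0.02), ('t', 3, 0.01), ('o', 0, -0.26), ('o', 1, -0.26), ('o', 2, -0.27), ('o', 3, -0.02), ('t', 0, -0.42), ('t', 1, -0.26), ('t', 2, 0.07), ('t', 3, -0.0), ('o', 0, 0.27), ('o', 1, 0.24), ('o', 2, 0.02), ('o', 3, 0.01)]
['case', 'tape'] (0, 1, 3) [ 5.69
[... 285 characters left out ...]
0.0), ('c', 0, -0.23), ('c', 1, 0.02), ('c', 3, -0.24), ('t', 0, 0.28), ('t', 1, -0.22), ('t', 2, -0.02), ('t', 3, 0.26)]
['case', 'tape', 'open'] (0, 1, 3) [ 5.691e-01  2.317e-01 -5.810e-02  2.763e-01  0.000e+00 -4.000e-04
  4.400e-03  3.720e-02  5.950e-02  2.350e-02  4.680e-02 -0.000e+00] seat [0.5642 0.232  0.1423] rms med 0.257
    [('c', 0, 0.72), ('c', 1, 0.23), ('c', 3, 0.0), ('t', 0, -0.29), ('t', 1, -0.04), ('t', 2, 0.24), ('t', 3, -0.02), ('o', 0, -0.24), ('o', 1, -0.26), ('o', 2, -0.48), ('o', 3, 0.01), ('c', 0, -0.49), ('c', 1, -0.01), ('c', 3, -0.36), ('t', 0, 0.24), ('t', 1, -0.04), ('t', 2, -0.01), ('t', 3, 0.24), ('o', 0, 0.28), ('o', 1, -0.0), ('o', 2, 0.04), ('o', 3, 0.27)]
```

Tilt ≈ 0.28, yaw ≈ −0.058, seat ≈ (0.564, 0.232, 0.142). Now back to the glass.

```bash
cat >> h.py <<'E'
from scipy.spatial.transform import Rotation as Ro
def toolR(Rs): # tool x = seat/glass x, tool z = -z
    return np.c_[Rs[:,0],-Rs[:,1],-Rs[:,2]]
def rel(p,R):
    s=bot.read_state();T=np.array(s["tcp_rot"])
    print("shift",np.round(T.T@(np.array(p)-s["position"]),4),"rot",np.round(Ro.from_matrix(T.T@R).as_rotvec(degrees=True),2))
E
python3 - <<'E'
from h import *
rel([.6104,-.2286,.20],toolR(Rz(np.radians(-1.3))))
rel([.52,-.0,.24],toolR(Rz(np.radians(-1.3))))
E
```

```text
shift [0.1472 0.4492 0.1088] rot [ -0.23 -29.76   1.46]
shift [0.0894 0.2204 0.029 ] rot [ -0.23 -29.76   1.46]
```

Call:
play_rows([
  [[0.01,0.02,0,0,-3,0],[0.02,0.05,0,0,-8,0],[0.035,0.08,0,0,-13,0],[0.05,0.11,0.005,0,-18,0],[0.06,0.14,0.01,0,-23,0.5],[0.07,0.17,0.02,0,-28,1],[0.08,0.2,0.025,-0.2,-29.8,1.5],[0.089,0.22,0.029,-0.2,-29.8,1.5]],
])

```text
time_s: 5.52
position: [0.5284, -0.0034, 0.243]
tcp_rot: [[1.0, -0.026, 0.011], [-0.026, -1.0, 0.005], [0.011, -0.006, -1.0]]
force: [0.9, -0.7, 0.2]
opening: 1.003
grasp_force: 0.0
```

```bash
python3 - <<'E'
from h import *
rel([.6104,-.2286,.14],toolR(Rz(np.radians(-1.3))))
E
```

```text
shift [0.0866 0.2236 0.1026] rot [-0.33 -0.62 -0.17]
```

Call:
play_rows([
  [[0.01,0.025,0.005,0,0,0],[0.025,0.06,0.02,0,0,0],[0.04,0.095,0.035,0,0,0],[0.055,0.13,0.055,0,0,0],[0.07,0.165,0.07,0,0,0],[0.085,0.2,0.085,0,0,0],[0.095,0.226,0.1,0,0,0],[0.095,0.226,0.1,0,0,0]],
])

```text
time_s: 6.18
position: [0.6141, -0.2338, 0.1382]
tcp_rot: [[1.0, -0.028, 0.008], [-0.028, -1.0, 0.004], [0.008, -0.004, -1.0]]
force: [-0.5, 0.2, 0.7]
opening: 0.999
grasp_force: 0.0
```

Call:
play_rows([
  [[0,0,0,0,0,0],[0,0,0,0,0,0],[0,0,0,0,0,0]],
])

```text
time_s: 6.43
position: [0.6118, -0.2258, 0.1413]
tcp_rot: [[1.0, -0.023, 0.005], [-0.023, -1.0, 0.004], [0.005, -0.004, -1.0]]
force: [0.0, -0.2, -0.3]
opening: 1.0
grasp_force: 0.0
```

```bash
python3 - <<'E'
from h import *
rel([.6104,-.2286,.058],toolR(Rz(np.radians(-1.3))))
c=imaging.capture("wrist")
u=P(c,np.array([[.028,0,.053],[-.028,0,.053],[.028,-.009,.053],[.028,.009,.053]])@Rz(-.0227).T+[.6104,-.2286,.018]);print(u/.64)
cv2.imwrite("pics/pre.png",cv2.resize(c["frame"][:,:,::-1],(800,600)))
E
```

```text
shift [-0.0018  0.0032  0.0833] rot [-0.25 -0.29 -0.01]
[[406.92269444 283.73993958]
 [406.46849748 389.20562799]
 [425.38009459 283.74675418]
 [388.47138814 283.73312723]]
```

View pics/pre.png

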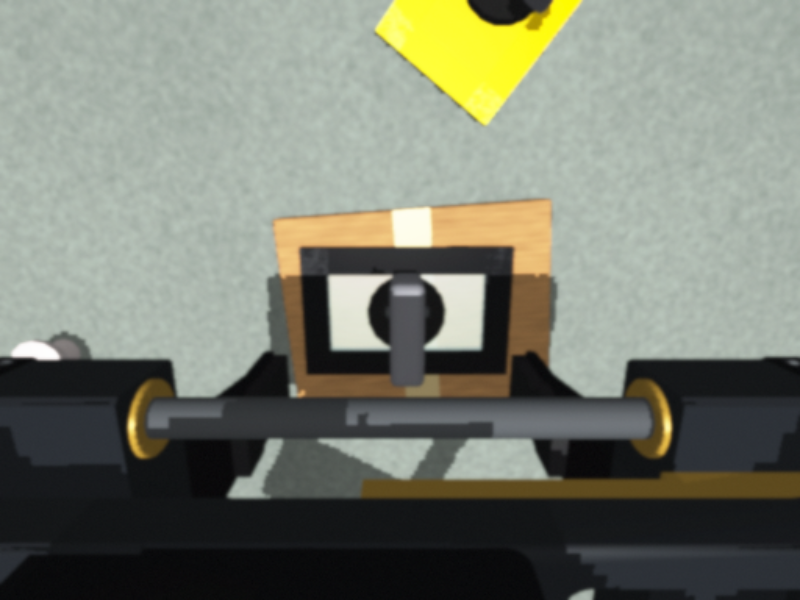

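The bar shows at x 391–425, y 280–387, which matches the predicted position. I'll descend and grip.

Call:
play_rows([
  [[0,0.001,0.01,0,0,0],[-0.001,0.002,0.025,-0.1,-0.1,0],[-0.002,0.003,0.045,-0.2,-0.3,0],[-0.002,0.003,0.06,-0.2,-0.3,0],[-0.002,0.003,0.074,-0.2,-0.3,0],[-0.002,0.003,0.082,-0.2,-0.3,0],[-0.002,0.003,0.082,-0.2,-0.3,0],[-0.002,0.003,0.082,-0.2,-0.3,0]],
])

```text
time_s: 7.15
position: [0.6096, -0.2285, 0.0581]
tcp_rot: [[1.0, -0.023, -0.002], [-0.023, -1.0, 0.0], [-0.002, -0.0, -1.0]]
force: [0.4, -0.3, 0.9]
opening: 0.999
grasp_force: 0.0
```

Call:
play_rows([
  [[0,0,0,0,0,0],[0,0,0,0,0,0],[0,0,0,0,0,0],[0,0,0,0,0,0],[0,0,0,0,0,0],[0,0,0,0,0,0],[0,0,0,0,0,0],[0,0,0,0,0,0]],
], fingers=0.0)

```text
time_s: 7.82
position: [0.6095, -0.2292, 0.0582]
tcp_rot: [[1.0, -0.024, -0.002], [-0.024, -1.0, -0.0], [-0.002, 0.0, -1.0]]
force: [-0.6, 0.2, 0.2]
opening: 0.481
grasp_force: 0.0
```

Call:
play_rows([
  [[0,0,0,0,0,0],[0,0,0,0,0,0],[0,0,0,0,0,0],[0,0,0,0,0,0],[0,0,0,0,0,0],[0,0,0,0,0,0],[0,0,0,0,0,0],[0,0,0,0,0,0]],
])

```text
time_s: 8.48
position: [0.6096, -0.2292, 0.0581]
tcp_rot: [[1.0, -0.024, -0.002], [-0.024, -1.0, -0.0], [-0.002, 0.0, -1.0]]
force: [0.9, -0.7, -0.3]
opening: 0.203
grasp_force: 30.0
```

Call:
play_rows([
  [[0,0,-0.004,0,0,0],[0,0,-0.015,0,0,0],[0,0,-0.035,0,0,0],[0,0,-0.06,0,0,0],[0,0,-0.09,0,0,0],[0,0,-0.12,0,0,0],[0,0,-0.15,0,0,0],[0,0,-0.18,0,0,0]],
])

```text
time_s: 9.15
position: [0.6094, -0.2288, 0.2403]
tcp_rot: [[1.0, -0.024, -0.002], [-0.024, -1.0, 0.0], [-0.002, -0.0, -1.0]]
force: [0.2, -0.4, -2.7]
opening: 0.202
grasp_force: 30.0
```

```bash
python3 - <<'E'
from h import *
v=[.5689,.2317,-.058,.28]
s=bot.read_state();print(s["position"],s["grasp_force"],s["opening"],s["force"])
R=toolR(seatR(v[2],v[3]))
for h in(.075,.18): 
    p=seatX(v,[-.001,0.,.04+h])[0];print(p);rel(p,R)
E
```

```text
[ 0.60939755 -0.22875668  0.24031245] 29.99683435074985 0.20178072835010658 [ 0.1949085  -0.38005631 -2.68278961]
[0.53124706 0.23388632 0.25254402]
shift [-0.0892 -0.4606 -0.012 ] rot [-0.28 16.15  1.94]
[0.50227851 0.23556838 0.35345484]
shift [-0.1184 -0.4616 -0.1129] rot [-0.28 16.15  1.94]
```

Call:
play_rows([
  [[-0.003,-0.012,-0.005,0,0.5,0],[-0.008,-0.03,-0.01,0,1,0],[-0.014,-0.055,-0.015,0,2,0.2],[-0.02,-0.085,-0.02,0,3.5,0.4],[-0.026,-0.12,-0.025,0,5,0.6],[-0.033,-0.155,-0.03,0,6.5,0.8],[-0.04,-0.19,-0.03,0,8,1],[-0.047,-0.225,-0.03,0,9.5,1.2]],
])

```text
time_s: 9.82
position: [0.5665, -0.0008, 0.2679]
tcp_rot: [[0.986, -0.045, 0.163], [-0.045, -0.999, -0.005], [0.163, -0.003, -0.987]]
force: [0.5, 1.0, -2.2]
opening: 0.203
grasp_force: 30.0
```

Call:
play_rows([
  [[-0.007,-0.035,0,0,1.2,0.1],[-0.014,-0.07,0,0,2.4,0.2],[-0.021,-0.105,0,0,3.6,0.3],[-0.028,-0.14,0,0,4.8,0.4],[-0.034,-0.17,0,0,5.6,0.5],[-0.039,-0.195,0,0,6.2,0.6],[-0.042,-0.21,0,0,6.6,0.7],[-0.042,-0.215,0,0,6.6,0.7]],
])

```text
time_s: 10.48
position: [0.5333, 0.2162, 0.2606]
tcp_rot: [[0.961, -0.053, 0.272], [-0.052, -0.999, -0.01], [0.272, -0.004, -0.962]]
force: [0.3, 0.4, -2.6]
opening: 0.204
grasp_force: 30.0
```

Call:
play_rows([
  [[0,0,0,0,0,0],[0,0,0,0,0,0],[0,0,0,0,0,0],[0,0,0,0,0,0]],
])

```text
time_s: 10.82
position: [0.5368, 0.2123, 0.2617]
tcp_rot: [[0.96, -0.059, 0.275], [-0.057, -0.998, -0.012], [0.275, -0.004, -0.961]]
force: [0.7, -0.8, -2.2]
opening: 0.201
grasp_force: 30.0
```

```bash
python3 - <<'E'
from h import *
import pickle
v=[.5689,.2317,-.058,.28]
s=bot.read_state();print(s["position"],s["grasp_force"],s["force"],s["moment"])
R=toolR(seatR(v[2],v[3]));rel(seatX(v,[-.001,0.,.04+.03])[0],R)
c=imaging.capture("wrist");pickle.dump(c,open("wc.pkl","wb"))
T=np.array(s["tcp_rot"])
# predicted glass corners if held exactly (glass 1 mm ahead in x)
L=np.array([(.041,.063,.035),(.041,-.063,.035),(-.039,-.063,.035),(-.039,.063,.035)])
u=P(c,L@T.T+s["position"]);print(u/.64)
sc=imaging.capture("scene");pickle.dump(sc,open("sc.pkl","wb"))
cv2.imwrite("pics/wc.png",cv2.resize(np.hstack([c["frame"],sc["frame"]])[:,:,::-1],(800,300)))
E
```

```text
[0.53681518 0.21234038 0.26166567] 29.99676503241062 [ 0.70321414 -0.77451526 -2.21141915] [0.06751385 0.30826992 0.0441393 ]
shift [-0.009 -0.021  0.052] rot [-0.21  0.07 -0.09]
[[557.29748367 266.03567724]
 [244.23153463 266.12130645]
 [260.59545134 442.04634349]
 [540.60733078 441.9234686 ]]
```

View pics/wc.png

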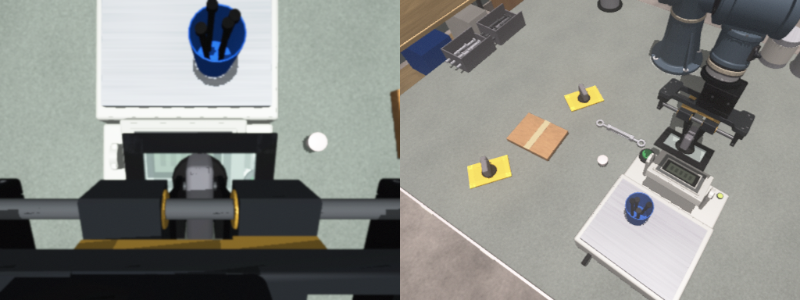

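The glass is held squarely: its upper edge runs from (124,133) to (276,133) in the left half, right where predicted. I'll approach along the seat normal.

Call:
play_rows([
  [[-0.002,-0.005,0.004,0,0,0],[-0.004,-0.01,0.012,0,0,0],[-0.006,-0.015,0.022,0,0,0],[-0.008,-0.019,0.032,-0.1,0,0],[-0.009,-0.021,0.042,-0.2,0,0],[-0.009,-0.021,0.052,-0.2,0,0],[-0.009,-0.021,0.052,-0.2,0,0],[-0.009,-0.021,0.052,-0.2,0,0]],
])

```text
time_s: 11.58
position: [0.5431, 0.2343, 0.2081]
tcp_rot: [[0.96, -0.058, 0.273], [-0.055, -0.998, -0.016], [0.273, -0.0, -0.962]]
force: [-0.4, -0.5, -2.2]
opening: 0.201
grasp_force: 30.0
```

```bash
python3 - <<'E'
from h import *
v=[.5689,.2317,-.058,.28]
s=bot.read_state();print(s["position"],s["force"],s["moment"])
R=toolR(seatR(v[2],v[3]));rel(seatX(v,[-.001,0.,.04])[0],R)
c=imaging.capture("scene")
T=np.array(s["tcp_rot"]);L=np.array([(.041,.063,.035),(.041,-.063,.035),(-.039,-.063,.035),(-.039,.063,.035)])
u=P(c,L@T.T+s["position"])
im=cv2.resize(c["frame"][150:270,280:440,::-1],None,fx=5,fy=5,interpolation=cv2.INTER_CUBIC)
q=((u-[280,150]+.5)*5).astype(int);print(q)
cv2.polylines(im,[q.reshape(-1,1,2)],True,(0,0,255),1)
cv2.imwrite("pics/sc2.png",im)
E
```

```text
[0.54310261 0.2343345  0.20805615] [-0.40048424 -0.46734785 -2.19988199] [0.00696825 0.27048988 0.03509538]
shift [0.001  0.0011 0.029 ] rot [-0.01  0.17  0.02]
[[251 276]
 [552 446]
 [617 321]
 [333 169]]
```

View pics/sc2.png

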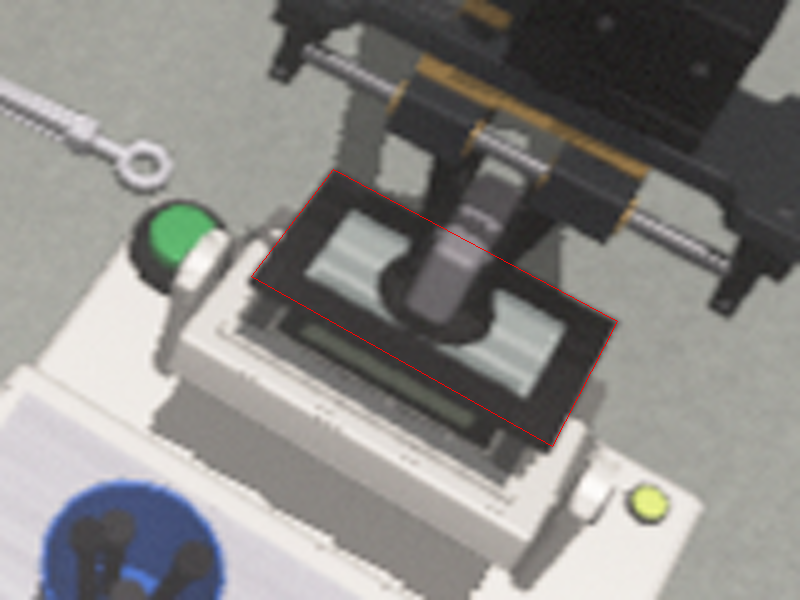

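The glass sits exactly where the red prediction outlines it, 30 mm above the seat and square to it. I'll go down to 4 mm, then move in small steps while watching the force.

Call:
play_rows([
  [[0,0,0.004,0,0,0],[0.001,0.001,0.01,0,0,0],[0.001,0.001,0.016,0,0.1,0],[0.001,0.001,0.021,0,0.1,0],[0.001,0.001,0.024,0,0.2,0],[0.001,0.001,0.025,0,0.2,0],[0.001,0.001,0.025,0,0.2,0],[0.001,0.001,0.025,0,0.2,0]],
])

```text
time_s: 12.3
position: [0.5513, 0.233, 0.1856]
tcp_rot: [[0.959, -0.058, 0.278], [-0.056, -0.998, -0.015], [0.279, -0.001, -0.96]]
force: [0.6, -1.3, -3.0]
opening: 0.209
grasp_force: 30.0
```

```bash
cat > f.py <<'E'
from h import *
v=[.5689,.2317,-.058,.28]
s=bot.read_state();Rs=seatR(v[2],v[3]);T=np.array(s["tcp_rot"])
print(s["time_s"],"F seat",np.round(Rs.T@s["force"],2),"M seat",np.round(Rs.T@s["moment"],3),"tilt",round(float(np.arcsin(T[2,0])),4))
rel(seatX(v,[-.001,0,.04])[0],toolR(Rs))
E
python3 f.py
```

```text
12.3 F seat [-0.22 -1.22 -3.07] M seat [ 0.068  0.287 -0.031] tilt 0.2827
shift [-0.0008  0.0003  0.0051] rot [-0.06 -0.15  0.  ]
```

Call:
play_rows([
  [[0,0,0.0005,0,0,0],[0,0,0.001,0,0,0],[0,0,0.0015,0,0,0],[0,0,0.002,0,0,0],[0,0,0.002,0,0,0],[0,0,0.002,0,0,0]],
])

```text
time_s: 12.8
position: [0.5518, 0.233, 0.1837]
tcp_rot: [[0.959, -0.058, 0.278], [-0.056, -0.998, -0.015], [0.279, -0.001, -0.96]]
force: [-0.1, -0.3, -2.1]
opening: 0.202
grasp_force: 30.0
```

```bash
python3 f.py
```

```text
12.8 F seat [-0.68 -0.26 -1.99] M seat [-0.009  0.352  0.04 ] tilt 0.2827
shift [-0.0007  0.0003  0.0032] rot [-0.06 -0.15  0.  ]
```

Call:
play_rows([
  [[0,0,0.0005,0,0,0],[0,0,0.001,0,0,0],[0,0,0.0015,0,0,0],[0,0,0.002,0,0,0],[0,0,0.002,0,0,0],[0,0,0.002,0,0,0]],
])

```text
time_s: 13.3
position: [0.5523, 0.2329, 0.1817]
tcp_rot: [[0.959, -0.058, 0.278], [-0.056, -0.998, -0.015], [0.279, -0.001, -0.96]]
force: [-0.6, -0.2, -1.9]
opening: 0.206
grasp_force: 30.0
```

```bash
python3 f.py
```

```text
13.3 F seat [-1.11 -0.23 -1.62] M seat [-0.011  0.304  0.039] tilt 0.2825
shift [-0.0007  0.0003  0.0011] rot [-0.05 -0.14  0.  ]
```

Call:
play_rows([
  [[0,0,0.0005,0,0,0],[0,0,0.001,0,0,0],[0,0,0.001,0,0,0],[0,0,0.001,0,0,0]],
])

```text
time_s: 13.63
position: [0.5526, 0.233, 0.1809]
tcp_rot: [[0.959, -0.058, 0.279], [-0.056, -0.998, -0.015], [0.279, -0.001, -0.96]]
force: [-0.5, -0.7, -1.0]
opening: 0.208
grasp_force: 30.0
```

```bash
python3 f.py
```

```text
13.6333 F seat [-0.71 -0.71 -0.83] M seat [-0.015  0.297  0.017] tilt 0.2828
shift [-0.0008  0.0003  0.0002] rot [-0.06 -0.16  0.01]
```

Call:
play_rows([
  [[0,0,0.0005,0,0,0],[0,0,0.001,0,0,0],[0,0,0.001,0,0,0],[0,0,0.001,0,0,0]],
])

```text
time_s: 13.97
position: [0.5526, 0.233, 0.1807]
tcp_rot: [[0.959, -0.057, 0.279], [-0.055, -0.998, -0.015], [0.279, -0.001, -0.96]]
force: [-4.0, -0.8, 4.6]
opening: 0.205
grasp_force: 30.0
```

```bash
python3 f.py
```

```text
13.9667 F seat [-2.54 -1.02  5.48] M seat [-0.137  0.461 -0.066] tilt 0.283
shift [-0.0007  0.0004  0.0001] rot [-0.06 -0.17  0.02]
```

Call:
play_rows([
  [[0,0,0.0005,0,0,0],[0,0,0.001,0,0,0],[0,0,0.001,0,0,0],[0,0,0.001,0,0,0]],
])

```text
time_s: 14.3
position: [0.5526, 0.233, 0.1807]
tcp_rot: [[0.959, -0.057, 0.279], [-0.055, -0.998, -0.015], [0.28, -0.001, -0.96]]
force: [-7.6, -1.4, 11.4]
opening: 0.204
grasp_force: 30.0
```

```bash
python3 f.py
```

```text
14.3 F seat [-4.05 -1.79 13.03] M seat [-0.268  0.665 -0.029] tilt 0.2834
shift [-0.0007  0.0004  0.    ] rot [-0.06 -0.19  0.02]
```

The contact force is about 15 N at the expected plane height. I'll ease off slightly and probe the pitch to confirm the glass is flush.

Call:
play_rows([
  [[0,0,-0.0002,0,0.3,0],[0,0,-0.0004,0,0.6,0],[0,0,-0.0004,0,0.6,0],[0,0,-0.0004,0,0.6,0]],
])

```text
time_s: 14.63
position: [0.5525, 0.233, 0.1807]
tcp_rot: [[0.956, -0.058, 0.289], [-0.055, -0.998, -0.016], [0.289, -0.001, -0.957]]
force: [-5.5, 0.0, 10.0]
opening: 0.199
grasp_force: 30.0
```

```bash
python3 f.py
```

```text
14.6333 F seat [-2.55 -0.31 11.11] M seat [-0.15   0.932 -0.045] tilt 0.2934
shift [-0.0006  0.0004  0.    ] rot [-0.06 -0.77  0.  ]
```

Call:
play_rows([
  [[0,0,0,0,-0.3,0],[0,0,0,0,-0.6,0],[0,0,0,0,-0.6,0],[0,0,0,0,-0.6,0]],
])

```text
time_s: 14.97
position: [0.5526, 0.233, 0.1807]
tcp_rot: [[0.959, -0.057, 0.279], [-0.055, -0.998, -0.015], [0.28, -0.001, -0.96]]
force: [-5.9, -0.0, 8.4]
opening: 0.208
grasp_force: 30.0
```

```bash
python3 f.py
```

```text
14.9667 F seat [-3.39 -0.37  9.68] M seat [-0.197  0.606 -0.088] tilt 0.2833
shift [-0.0007  0.0004  0.    ] rot [-0.06 -0.19  0.02]
```

Call:
play_rows([
  [[0,0,0,0,-0.3,0],[0,0,0,0,-0.6,0],[0,0,0,0,-0.6,0],[0,0,0,0,-0.6,0]],
])

```text
time_s: 15.3
position: [0.5527, 0.233, 0.1807]
tcp_rot: [[0.961, -0.057, 0.269], [-0.055, -0.998, -0.015], [0.27, -0.001, -0.963]]
force: [-6.5, -0.7, 9.3]
opening: 0.203
grasp_force: 30.0
```

```bash
python3 f.py
```

```text
15.3 F seat [-3.59 -1.05 10.69] M seat [-0.172  0.501  0.001] tilt 0.2731
shift [-0.0008  0.0004  0.    ] rot [-0.06  0.4   0.03]
```

Call:
play_rows([
  [[0,0,0,0,-0.3,0],[0,0,0,0,-0.6,0],[0,0,0,0,-0.6,0],[0,0,0,0,-0.6,0]],
])

```text
time_s: 15.63
position: [0.5528, 0.233, 0.1807]
tcp_rot: [[0.964, -0.057, 0.259], [-0.055, -0.998, -0.014], [0.26, -0.001, -0.966]]
force: [-5.9, -0.3, 8.5]
opening: 0.204
grasp_force: 30.0
```

```bash
python3 f.py
```

```text
15.6333 F seat [-3.26 -0.6   9.77] M seat [-0.211  0.439  0.013] tilt 0.2628
shift [-0.0009  0.0003  0.    ] rot [-0.06  0.99  0.03]
```

Call:
play_rows([
  [[0,0,0,0,-0.3,0],[0,0,0,0,-0.6,0],[0,0,0,0,-0.6,0],[0,0,0,0,-0.6,0]],
])

```text
time_s: 15.97
position: [0.5529, 0.233, 0.1808]
tcp_rot: [[0.967, -0.057, 0.249], [-0.056, -0.998, -0.013], [0.25, -0.001, -0.968]]
force: [-5.0, -0.2, 9.1]
opening: 0.203
grasp_force: 30.0
```

```bash
python3 f.py
```

```text
15.9667 F seat [-2.32 -0.53 10.09] M seat [-0.202  0.435 -0.025] tilt 0.2525
shift [-0.001   0.0004  0.    ] rot [-0.06  1.57  0.03]
```

Past that point the moment levels off at constant push. So the bar is turning in the pads while the glass stays flat. I'll relieve the stored grip torque, press a bit harder for a moment, then settle near 10 N.

Call:
play_rows([
  [[0,0,0,0,0.3,0],[0,0,0,0,0.5,0],[0,0,0.0003,0,0.5,0],[0,0,0.0006,0,0.5,0],[0,0,0.0006,0,0.5,0],[0,0,0.0006,0,0.5,0]],
])

```text
time_s: 16.47
position: [0.5528, 0.233, 0.1806]
tcp_rot: [[0.965, -0.057, 0.258], [-0.055, -0.998, -0.014], [0.258, -0.001, -0.966]]
force: [-7.2, -1.0, 12.8]
opening: 0.207
grasp_force: 30.0
```

```bash
python3 f.py
```

```text
16.4667 F seat [-3.32 -1.41 14.31] M seat [-0.252  0.814  0.064] tilt 0.261
shift [-0.0009  0.0004 -0.0001] rot [-0.06  1.09  0.03]
```

Call:
play_rows([
  [[0,0,-0.0003,0,0,0],[0,0,-0.0007,0,0,0],[0,0,-0.0007,0,0,0],[0,0,-0.0007,0,0,0]],
])

```text
time_s: 16.8
position: [0.5528, 0.233, 0.1807]
tcp_rot: [[0.965, -0.057, 0.257], [-0.056, -0.998, -0.014], [0.258, -0.001, -0.966]]
force: [-4.8, -0.7, 8.2]
opening: 0.206
grasp_force: 30.0
```

```bash
python3 f.py
cat > chk.py <<'E'
from fit2 import *
import fit2
c=imaging.capture("wrist");sc=imaging.capture("scene");tp=imaging.capture("top");pickle.dump((c,sc,tp),open("end.pkl","wb"))
# glass top outline: 5 mm above the seat plane; and head edge now vs before
v0=[.5689,.2317,-.058,.28,0]
print("glass");fit([sc],[(.04,.063,.005,(0,1,2,3))],v0,[0,1,2,3],w=4)
b=pickle.load(open("st.pkl","rb"))[0]
for n,x in(("before",b),("after",sc)): print("case top edge",n);fit([x],[(.05,.077,-.003,(0,1,3))],v0,[0,1,2,3],w=4)
for k in("cup","turnbuckle","drawer_knob"): print(k,[np.round(d["at"],3) for d in finder.recognise("scene",k)][:1])
im=cv2.resize(sc["frame"][150:270,280:440,::-1],None,fx=5,fy=5,interpolation=cv2.INTER_CUBIC);cv2.imwrite("pics/end.png",im)
E
python3 chk.py
```

```text
16.8 F seat [-2.3  -0.97  9.22] M seat [-0.142  0.637  0.049] tilt 0.2608
shift [-0.0009  0.0004 -0.    ] rot [-0.06  1.1   0.02]
glass
[ 0.5709  0.2319 -0.0583  0.2074  0.    ] seat [0.5672 0.2321 0.1426] n 96 med 0.24 {(0.04, 0): 0.01, (0.04, 1): 0.24, (0.04, 2): 0.02, (0.04, 3): 0.25}
case top edge before
[ 0.5666  0.2304 -0.0468  0.2001  0.    ] seat [0.5631 0.2306 0.1426] n 72 med 0.45 {(0.05, 0): 0.01, (0.05, 1): 0.03, (0.05, 3): -0.03}
case top edge after
[ 0.5697  0.2322 -0.0487  0.4554  0.    ] seat [0.5618 0.2326 0.1412] n 72 med 0.34 {(0.05, 0): -0.0, (0.05, 1): -0.03, (0.05, 3): -0.18}
cup [array([0.706, 0.18 , 0.149])]
turnbuckle [array([ 0.46 , -0.005,  0.011])]
drawer_knob [array([0.585, 0.002, 0.026])]
```

View pics/end.png

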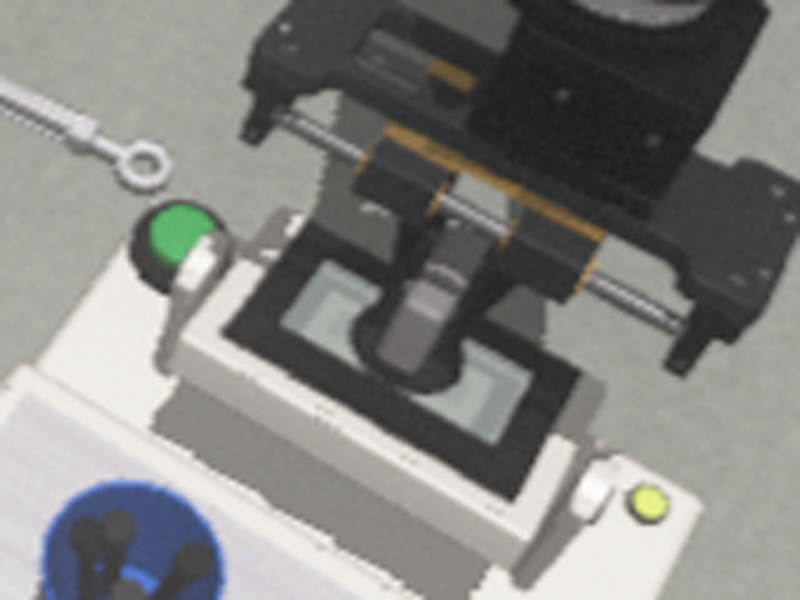

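The glass lies centred on the head, with case margins even on both sides. The case corners at (180,340) and (535,545) are where they were, and the cup, turnbuckle and knob haven't moved. The push is about 11 N, and the moments show it is centred. Handing in.

Call:
play_rows([
  [[0,0,0,0,0,0],[0,0,0,0,0,0],[0,0,0,0,0,0],[0,0,0,0,0,0]],
])

```text
time_s: 17.43
position: [0.5528, 0.233, 0.1807]
tcp_rot: [[0.965, -0.057, 0.257], [-0.056, -0.998, -0.014], [0.258, -0.001, -0.966]]
force: [-4.7, 0.2, 8.2]
opening: 0.205
grasp_force: 30.0
```

```bash
python3 f.py; python3 -c "
from rig import bot
print(bot.hand_in())"
```

```text
17.4333 F seat [-2.25 -0.05  9.2 ] M seat [-0.149  0.653  0.003] tilt 0.2608
shift [-0.0009  0.0004 -0.    ] rot [-0.06  1.1   0.03]
the job is handed in; nothing more can be done
None
```

The job is handed in at 17.4 s: the glass is on the seat, still gripped by the lifter and pressed on at about 11 N, with the head and the things around it unmoved in the last picture; hand-in returned no verdict, and flushness was judged from the force readings only, since the camera could not resolve the tilt to 2 degrees.

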